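# Turn over the drain plate on the pull-out tea rack

## Task

The reversible plate on the pull-out tea rack lies plain wooden side up. Turn it over so that its blue ribbed draining side faces up and seat it fully home on its two pins, lying flush on the rack, then let go; the slotted stand may be used to hold the plate on edge while you change grip. Leave the teapot, sugar pot, mugs, squeezer and tea tin where they are.

Things in the scene. Friction and masses are not known exactly. Their poses are not given: they have to be found in the camera images.
- plate_center (a point): Centre of the reversible plate's slab, half-way up its thickness: 150 mm (its x) by 100 mm (y) by 12 mm (z), about 0.2 kg. +z face (up at the start): plain bamboo wood; -z face: two blue panels with white ribs. Two holes on its long centre line, an orange-coated loop handle beyond its -y edge. Flat on the deck, this point is 6 mm above it.
- plate_bar (a point): Middle of the handle bar, at y = -95 mm, z = 0 in the plate's frame, same axes; 45 mm from the slab's near edge, 145 mm from its far edge, open space between. Runs along the plate's x, 100 mm free between two arms. A 14 mm square bar set on its corner: its flat faces stand at 45 degrees to the plate, so jaws fit squarely coming in at 45 degrees to the plate, across the bar.
- hole_large (a point): Centre of the plate's large round hole (27 mm wide, right through), half-way through the thickness, at x = -40 mm, y = 0 in the plate's frame; same axes.
- hole_small (a point): Centre of the plate's small round hole (17 mm wide, right through), half-way through the thickness, at x = +45 mm, y = 0 in the plate's frame; same axes.
- seat (a point): On top of the white rack's deck, under the seated plate's centre, 95 mm above the table; z up, x along the rack (away from the robot), y to its left. Rack fixed; deck 170 (x) by 90 mm (y), nothing wider below it, so the plate's bar hangs clear on either side. At the start the bar is on the -y side; turned over about its long axis the plate fits with the bar on the +y side.
- pin_large (a point): Foot of the large steel locating pin on the deck, at x = -40 mm from seat: 23 mm wide for its first 5 mm, then tapering to 12 mm at 16 mm height. Fits the large hole and cannot pass the small one.
- pin_small (a point): Foot of the small steel locating pin on the deck, at x = +45 mm from seat: 13 mm wide for its first 5 mm, then tapering to 6 mm at 16 mm height. Fits the small hole.
- rack: The white pull-out rack, fixed; origin on the table under seat, same axes. Behind its deck (x from 100 to 396 mm) it has a low tray 106 mm wide, rails up to 53 mm above the table, which holds the teapot.
- slot (a point): Middle of the slot's floor in the fixed white plastic stand, 12 mm above the table; slot along its x, z up. Base 130 (x) by 80 mm. Slot 18 mm wide, ends open, walls straight to 39 mm above its floor, then flaring to 36 mm wide at 57 mm. The plate can stand in it on its long edge, bar on top (145 mm above the slot floor), leaning up to 0.15 rad.
- teapot: Steel teapot, 95 mm wide, 112 mm tall, with spout and handle, on the rack's rear tray; origin under its centre. Leave alone.
- sugar_pot: White ceramic sugar pot with blue notched lid, 84 mm wide, 88 mm tall; origin under its centre. Leave alone.
- mug_a: Glass mug, 72 mm wide, 85 mm tall; origin under its centre. Leave alone.
- mug_b: Glass mug, 72 mm wide, 85 mm tall; origin under its centre. Leave alone.
- squeezer: Red silicone teabag squeezer like small tongs, 145 mm long, 32 mm high, lying on the table; origin under its middle. Leave alone.
- tea_tin: Green tea tin, 76 mm wide, 110 mm tall; origin under its centre. Leave alone.
- plate: The same reversible plate as a whole; its origin and axes are those of plate_center.
There are look-alikes about, which are no part of the job. What is shaped like the plate but pink or purple is not meant.

How it is judged:
By the outcome, as a careful person would: the job done as asked, in the order asked, and still so for the second after the job is handed in, with the robot touching nothing.
It also fails if it takes over 72 s, if anything falls off the work surface, if the arm or the gripper's body presses on something with over 40 N, if the wrist force passes 120 N, or if a joint passes its speed limit or range.

## Robot

A 6-joint arm with a two-finger parallel gripper is mounted at the origin on the work surface. World frame = base frame: x ahead of the robot, y to its left, z up, the work surface at z = 0. Lengths are in m, angles in degrees, forces in N, time in s.
With the tool pointing down it reaches from about 0.425 to 0.95 m from the base axis. Payload 14.7 kg.
Tool frame: the origin (TCP) lies midway between the tips of the shut fingers; the grasp point (between the pads) lies 19 mm behind it; z points along the fingers, y is the line along which they close (so a half turn about z gives the same grasp; the last joint's range is limited). The gripper opens to 85 mm and grips with 20 to 120 N. Pads are 22 mm wide; open, the fingers measure 114 mm over their backs; the gripper's body (76 mm by 85 mm) begins 54 mm behind the grasp point. The pads swing forward as they close: fully open they stand 13 mm farther back than shut.
Start: joints at [64.022, 27.513, 91.461, -0, 61.026, -2.67], TCP at [0.257, 0.597, 0.231] pointing down, gripper open.
Joint ranges: [-157.49, 157.49], [-46.99, 117.5], [13.45, 153.17], [-89.5, 269.5], [5.16, 153.95], [-167.48, 167.48]. Speed limits (degrees/s): [108.29, 108.29, 136.94, 172.46, 172.46, 172.46].

## Interface

Orientations are given as [roll, pitch, yaw] about the fixed x, y, z axes, in that order (R = Rz(yaw) Ry(pitch) Rx(roll)).
In Python, from rig import ctrl gives the robot as it stands.
- The arm moves only by the shell command python3 -m handwheel 'ROWS' [OPENING] [FORCE]. ROWS is JSON, one flat list of numbers, 6 for each row, row after row: the shift along the tool's x, y, z in m, then the turn, a rotation vector about the tool's x, y, z in degrees. A call has 1 to 5 rows; each row shifts and turns the commanded pose from where the row before left it, along the tool's axes as they then stand; what a row does not reach is not made up. A row lasts 1/10 s, in which the tool goes at most 50 mm and 8.59 degrees, less where a joint would pass 70% of its speed; a pose out of reach is approached as far as the arm can. A call is refused whole if a number of a shift passes 0.05 or a number of a turn 8.59, either way. A call with a gripper value outside its range is refused whole. OPENING is the finger opening in m, from 0 to 0.0854, set as the call begins (- or left out, the last holds). The fingers move at their own pace and stop on an object; FORCE is the grip in N (left out, the last holds). Time passes only in rows, so rows that do not move let the fingers close. It gives the time, the measured TCP pose, the force, the opening and the grip force at its end, in the units of the state.
- ctrl.get_obs(): the state, without advancing time (a new reading comes with each control period).
- ctrl.capture(name): name is "scene" or "side" or "wrist"; returns the picture (420x560x3 uint8, red, green, blue); there is no depth.
- ctrl.camera_model(name): a dict with "mtx" (3x3 intrinsics, pixels), "eye" and "rotation" of the camera in the world; the wrist camera has in their place "hand_eye" (4x4, takes a point from camera to tool coordinates, whose origin is the TCP and whose axes are the flange's). Camera axes: x right, y up, looking along -z (the intrinsics and any distortion apply to the point x, -y, -z); pixel columns grow to the right and rows downward; lengths in m; the calibration is good to about 2 mm. A picture is of the moment at which its call begins: read the wrist's pose just before it. camera_model takes no time and is no camera call.
- ctrl.job_done(): hands the job in; it is judged then, once.
The state is a dict: "t": time; "joints": joint angles; "joint_vel": joint speeds; "tau": joint torques, N m; "eef_pos": TCP position; "tool_rot": TCP orientation; "ft_force": force on the tool from outside, world axes, zero at the start; "wrist_torque": the same for the moment, N m; "width": finger opening in m; "gripper_force": force on a finger pad.
Only numpy, scipy, OpenCV 4.12 (cv2) and the standard library are available. Lean on these libraries where they do the work, as an engineer would, in place of code of your own. Each camera call takes 0.05 s, during which the arm holds its last target. There are 200 camera calls.

## Working session

There is one attempt and no reset: what is moved stays moved. The work goes in short steps, Python scripts to look and compute and a shell command to move; the robot and the scene stay as the last step left them, time stands still between calls to the robot, and variables do not carry over. Pictures are saved under pics/ and viewed, at most 10 in all, crops included, and the job is handed in when it is done.

```bash
ls; mkdir -p pics; cat > h.py <<'E'
import numpy as np,cv2
from rig import ctrl
from scipy.spatial.transform import Rotation as R
def snap(n,f,crop=None,s=1):
    im=ctrl.capture(n)
    if crop: a,b,c,d=crop; im=im[b:d,a:c]
    im=cv2.resize(im,None,fx=s,fy=s,interpolation=cv2.INTER_CUBIC)
    cv2.imwrite('pics/'+f,im[...,::-1])
def cam(n):
    m=ctrl.camera_model(n)
    K=np.array(m['mtx'])
    if 'eye' in m:
        Rc=np.array(m['rotation']);e=np.array(m['eye'])
    else:
        o=ctrl.get_obs();T=np.array(m['hand_eye']);Rt=R.from_euler('xyz',o['tool_rot'],degrees=True).as_matrix()
        Rc=Rt@T[:3,:3];e=Rt@T[:3,3]+np.array(o['eef_pos'])
    return K,Rc,e,np.array(m.get('dist',m.get('distortion',np.zeros(5))),float)
def ray(c,u,v):
    K,Rc,e,D=c
    p=cv2.undistortPoints(np.array([[[u,v]]],float),K,D)[0,0]
    return e,Rc@np.array([p[0],-p[1],-1])
def onz(c,u,v,z):
    e,d=ray(c,u,v); return e+d*(z-e[2])/d[2]
def proj(c,P):
    K,Rc,e,D=c
    q=(np.atleast_2d(P)-e)@Rc*[1,-1,-1]
    return cv2.projectPoints(q,np.zeros(3),np.zeros(3),K,D)[0][:,0]
E
python3 - <<'E'
from h import *
print(ctrl.get_obs())
for n in('scene','side','wrist'): print(n,ctrl.camera_model(n))
a=ctrl.capture('scene')
cv2.imwrite('pics/scene.png',cv2.resize(a,(800,600),interpolation=cv2.INTER_CUBIC)[...,::-1])
a=ctrl.capture('side')
cv2.imwrite('pics/side.png',cv2.resize(a,(800,600),interpolation=cv2.INTER_CUBIC)[...,::-1])
E
```

```text
pics
{'t': 0.0, 'joints': array([ 6.40225976e+01,  2.75512371e+01,  9.14934232e+01, -4.24079588e-04,
        6.10251479e+01, -2.67003150e+00]), 'joint_vel': array([-0.05832644,  0.04784731,  0.010971  , -0.06016452,  0.04933126,
        0.09825802]), 'tau': array([ 2.16214750e-03, -9.50635815e+01, -4.30175078e+01,  2.27576498e-05,
        1.24833893e-02, -5.02656280e-05]), 'eef_pos': array([0.25698723, 0.59659973, 0.23065886]), 'tool_rot': array([-1.79930250e+02, -2.88160078e-03,  1.56692833e+02]), 'ft_force': array([ 0.1706318 , -0.91143444, -0.09258481]), 'wrist_torque': array([ 0.02618424, -0.01965454, -0.01030605]), 'gripper_force': 0.0, 'width': 0.08522701682359306}
scene {'mtx': array([[393.40366346,   0.        , 278.56187693],
       [  0.        , 393.40366346, 208.7955618 ],
       [  0.        ,   0.        ,   1.        ]]), 'eye': array([0.89705399, 0.50340782, 0.97375549]), 'rotation': array([ 36.51286948,  -0.21933274, 144.86111623])}
side {'mtx': array([[454.91868625,   0.        , 272.68755527],
       [  0.        , 454.91868625, 206.84424716],
       [  0.        ,   0.        ,   1.        ]]), 'eye': array([1.20140508, 0.76809066, 0.78667552]), 'rotation': array([ 56.61164386,   1.35347093, 139.25914009])}
wrist {'mtx': array([[371.64462001,   0.        , 281.26983492],
       [  0.        , 371.64462001, 207.80185025],
       [  0.        ,   0.        ,   1.        ]]), 'hand_eye': array([[-1.37231667e-05,  9.47276940e-01,  3.20415978e-01,
         8.12980603e-02],
       [ 9.99999974e-01,  8.56722539e-05, -2.10452003e-04,
        -2.21329006e-04],
       [-2.26807088e-04,  3.20415967e-01, -9.47276917e-01,
        -1.42685404e-01],
       [ 0.00000000e+00,  0.00000000e+00,  0.00000000e+00,
         1.00000000e+00]])}
```

```bash
sed -i "s/Rc=np.array(m\['rotation'\])/Rc=R.from_euler('xyz',m['rotation'],degrees=True).as_matrix()/" h.py
```

```text
(no output)
```

View pics/scene.png

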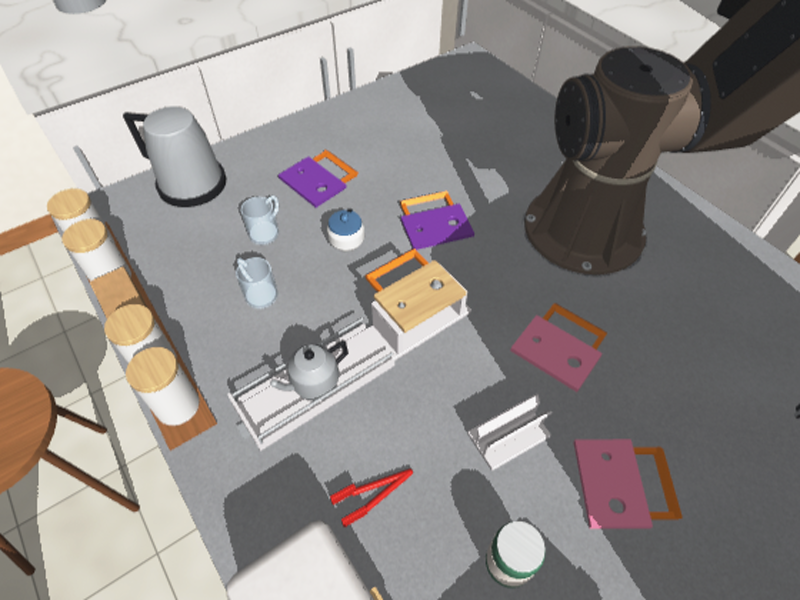

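View pics/side.png

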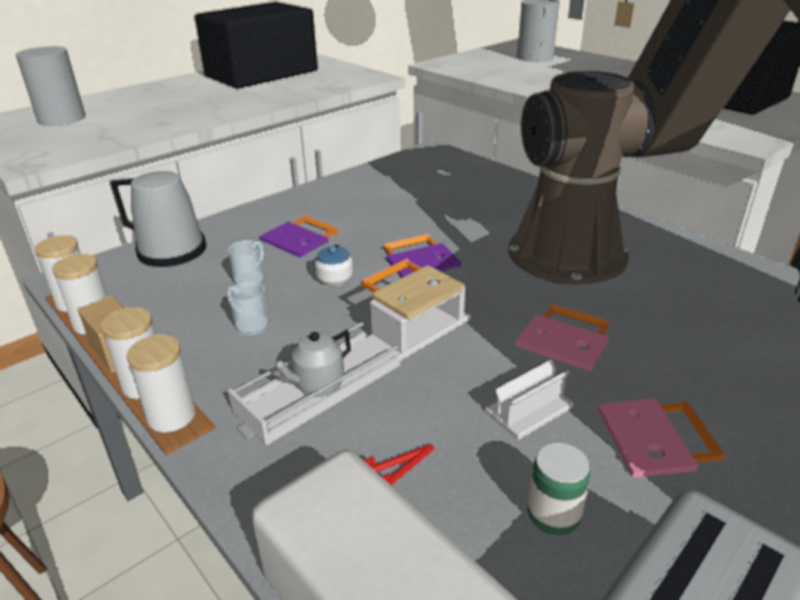

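Candidates (scene picture): wooden plate (420,295) on the rack, purple (318,180), purple (437,222), pink (560,345), pink (612,482). I choose the wooden one on the white rack; the stand is at (510,432). Close crop to check.

```bash
python3 - <<'E'
from h import *
snap('scene','crop.png',(240,165,400,335),3.5)
c=cam('scene')
print([onz(c,u*.7,v*.7,z).round(3) for u,v,z in[(437,285,.107),(402,305,.107),(428,254,.101),(369,278,.101),(510,432,.012),(515,560,0),(372,497,0),(312,380,.05),(346,235,.0)]])
E
```

```text
[array([ 0.444, -0.002,  0.107]), array([ 0.528, -0.002,  0.107]), array([ 0.407, -0.08 ,  0.101]), array([ 0.541, -0.097,  0.101]), array([0.491, 0.286, 0.012]), array([0.626, 0.451, 0.   ]), array([0.759, 0.236, 0.   ]), array([0.738, 0.009, 0.05 ]), array([ 0.473, -0.305,  0.   ])]
```

View pics/crop.png

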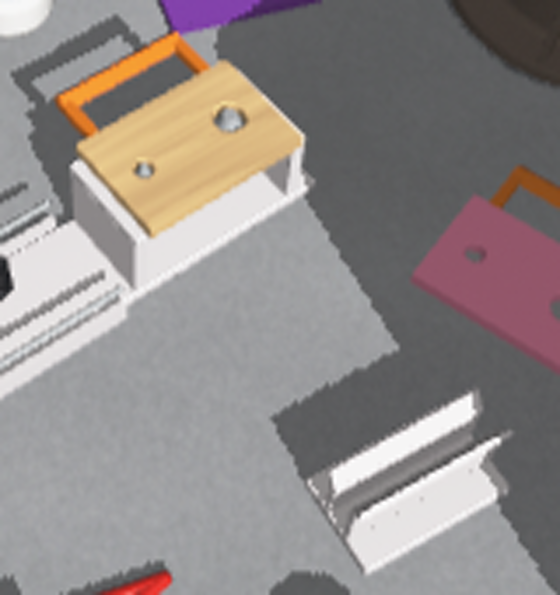

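The crop confirms bare wood, orange bar on the -y side: holes at crop (230,118) and (145,169), slab corners (80,150),(222,62),(303,135),(152,233), bar ends (62,100)–(178,37); stand slot runs from about (335,490) to (485,415), parallel-ish to the rack.

```bash
python3 - <<'E'
from h import *
c=cam('scene')
f=lambda u,v,z:onz(c,240+u/3.5-.36,165+v/3.5-.36,z)
P=[f(*p,.107) for p in[(80,150),(222,62),(303,135),(152,233)]]
for p in P: print('corner',p.round(4))
C=np.mean(P,0);x=(P[0]-P[1]+P[3]-P[2]);print('ctr',C.round(4),'yaw',np.degrees(np.arctan2(x[1],x[0])).round(2))
print('holes',[f(*p,.107).round(4) for p in[(230,118),(145,169)]])
print('bar',[f(*p,.101+.005).round(4) for p in[(62,100),(178,37)]])
# stand rims at z=.069, base corner at z~.01
for n,p,z in[('A0',(330,470),.069),('A1',(473,393),.069),('B0',(355,520),.069),('B1',(508,435),.069),('base',(367,572),.006),('base',(505,490),.006),('base',(308,485),.006)]: print(n,f(*p,z).round(4))
E
```

```text
corner [ 0.5586 -0.0483  0.107 ]
corner [ 0.4124 -0.0565  0.107 ]
corner [0.4057 0.0406 0.107 ]
corner [0.5575 0.0474 0.107 ]
ctr [ 0.4836 -0.0042  0.107 ] yaw 2.88
holes [array([ 0.4427, -0.0062,  0.107 ]), array([ 0.5275, -0.0041,  0.107 ])]
bar [array([ 0.5422, -0.0992,  0.106 ]), array([ 0.4255, -0.1001,  0.106 ])]
A0 [0.5557 0.2598 0.069 ]
A1 [0.4324 0.2737 0.069 ]
B0 [0.5651 0.2976 0.069 ]
B1 [0.4349 0.3122 0.069 ]
base [0.5602 0.3178 0.006 ]
base [0.4357 0.3296 0.006 ]
base [0.5529 0.2426 0.006 ]
```

```bash
cat >> h.py <<'E'
def Rt(yaw,tilt):
    """tool x along -X' (rack x turned by yaw), tool z tilted: tilt>0 points to +y'"""
    return R.from_euler('z',180+yaw,degrees=True)*R.from_euler('x',180,degrees=True)*R.from_euler('x',-tilt,degrees=True)
def plan(p,r,N):
    o=ctrl.get_obs();p0=np.array(o['eef_pos']);r0=R.from_euler('xyz',o['tool_rot'],degrees=True)
    w=(r0.inv()*r).as_rotvec(degrees=True)/N
    d=(np.array(p)-p0)/N
    print('w',w.round(2),'|dp|',(np.linalg.norm(d)*1000).round(1))
    for k in range(N):
        rk=r0*R.from_rotvec(w*k,degrees=True)
        print((rk.inv().apply(d)).round(3).tolist(),end=' ')
    print()
def st():
    o=ctrl.get_obs();print(round(o['t'],2),o['eef_pos'].round(4),o['tool_rot'].round(1),'J',o['joints'].round(0),'F',o['ft_force'].round(1),o['width'].round(4))
E
python3 - <<'E'
from h import *
r=Rt(1.5,45);print(r.as_matrix().round(2))
plan([.5,.35,.3],R.from_euler('xyz',[180,0,156.7],degrees=True),8)
E
```

```text
[[-1.   -0.02 -0.02]
 [-0.03  0.71  0.71]
 [ 0.    0.71 -0.71]]
w [-0.01 -0.   -0.  ] |dp| 44.1
[-0.04, -0.016, -0.009] [-0.04, -0.016, -0.009] [-0.04, -0.016, -0.009] [-0.04, -0.016, -0.009] [-0.04, -0.016, -0.009] [-0.04, -0.016, -0.009] [-0.04, -0.016, -0.009] [-0.04, -0.016, -0.009]
```

```bash
python3 -m handwheel '[-0.04,-0.016,-0.009,0,0,0,-0.04,-0.016,-0.009,0,0,0,-0.04,-0.016,-0.009,0,0,0,-0.04,-0.016,-0.009,0,0,0]' 0.06 && python3 -m handwheel '[-0.04,-0.016,-0.009,0,0,0,-0.04,-0.016,-0.009,0,0,0,-0.04,-0.016,-0.009,0,0,0,-0.04,-0.016,-0.009,0,0,0]'
python3 - <<'E'
from h import *
st()
plan([.484,-.16,.28],Rt(1.5,45),12)
E
```

```text
t: 0.55
eef_pos: [0.3795, 0.4736, 0.2674]
tool_rot: [-180.0, -0.0, 156.7]
ft_force: [0.8, 0.8, 0.2]
width: 0.06
gripper_force: 0.0
t: 0.95
eef_pos: [0.5013, 0.3513, 0.3036]
tool_rot: [-180.0, -0.0, 156.7]
ft_force: [1.2, 0.1, 0.1]
width: 0.0601
gripper_force: 0.0Traceback (most recent call last):
  File "<stdin>", line 2, in <module>
  File "h.py", line 41, in st
    o=ctrl.get_obs();print(round(o['t'],2),o['eef_pos'].round(4),o['tool_rot'].round(1),'J',o['joints'].round(0),'F',o['ft_force'].round(1),o['width'].round(4))
                                                                                                                                            ^^^^^^^^^^^^^^^^
AttributeError: 'float' object has no attribute 'round'
```

```bash
sed -i "s/o\['width'\].round(4)/round(o['width'],4)/" h.py
python3 - <<'E'
from h import *
st()
plan([.484,-.16,.28],Rt(1.5,45),12)
E
```

```text
0.95 [0.5013 0.3513 0.3036] [-180.    -0.   156.7] J [ 32.  21.  92.   0.  68. -35.] F [1.2 0.1 0.1] 0.0601
w [-3.69  0.81 -1.96] |dp| 42.7
[-0.016, -0.04, 0.002] [-0.014, -0.04, -0.001] [-0.013, -0.041, -0.004] [-0.011, -0.041, -0.006] [-0.01, -0.041, -0.009] [-0.008, -0.04, -0.012] [-0.007, -0.04, -0.015] [-0.005, -0.039, -0.017] [-0.004, -0.038, -0.02] [-0.002, -0.036, -0.022] [-0.0, -0.035, -0.024] [0.001, -0.033, -0.027]
```

```bash
python3 -m handwheel '[-0.016,-0.04,0.002,-3.69,0.81,-1.96,-0.014,-0.04,-0.001,-3.69,0.81,-1.96,-0.013,-0.041,-0.004,-3.69,0.81,-1.96,-0.011,-0.041,-0.006,-3.69,0.81,-1.96]' >/dev/null && python3 -m handwheel '[-0.01,-0.041,-0.009,-3.69,0.81,-1.96,-0.008,-0.04,-0.012,-3.69,0.81,-1.96,-0.007,-0.04,-0.015,-3.69,0.81,-1.96,-0.005,-0.039,-0.017,-3.69,0.81,-1.96]' >/dev/null && python3 -m handwheel '[-0.004,-0.038,-0.02,-3.69,0.81,-1.96,-0.002,-0.036,-0.022,-3.69,0.81,-1.96,0,-0.035,-0.024,-3.69,0.81,-1.96,0.001,-0.033,-0.027,-3.69,0.81,-1.96]' >/dev/null
python3 - <<'E'
from h import *
st()
b=np.array([.484,-.1,.101]);r=Rt(1.5,45)
plan(b+.019*r.apply([0,0,1])-.12*r.apply([0,0,1]),r,4)
E
```

```text
2.15 [ 0.4817 -0.1592  0.2814] [ 135.1   -0.  -178.6] J [ -43.   30.   95.   30.   89. -145.] F [ 1.5 -0.2  0.4] 0.0601
w [-0.03  0.02 -0.02] |dp| 27.4
[-0.001, -0.021, 0.017] [-0.001, -0.021, 0.017] [-0.001, -0.021, 0.017] [-0.001, -0.021, 0.017]
```

```bash
python3 -m handwheel '[-0.001,-0.021,0.017,0,0,0,-0.001,-0.021,0.017,0,0,0,-0.001,-0.021,0.017,0,0,0,-0.001,-0.021,0.017,0,0,0,0,0,0,0,0,0]' >/dev/null
python3 - <<'E'
from h import *
st()
snap('wrist','w1.png',None,1.4)
E
```

```text
2.65 [ 0.4853 -0.1684  0.1714] [ 135.1   -0.3 -178.6] J [ -44.   39.   98.   30.   80. -151.] F [-0.  -0.   0.5] 0.0601
```

View pics/w1.png

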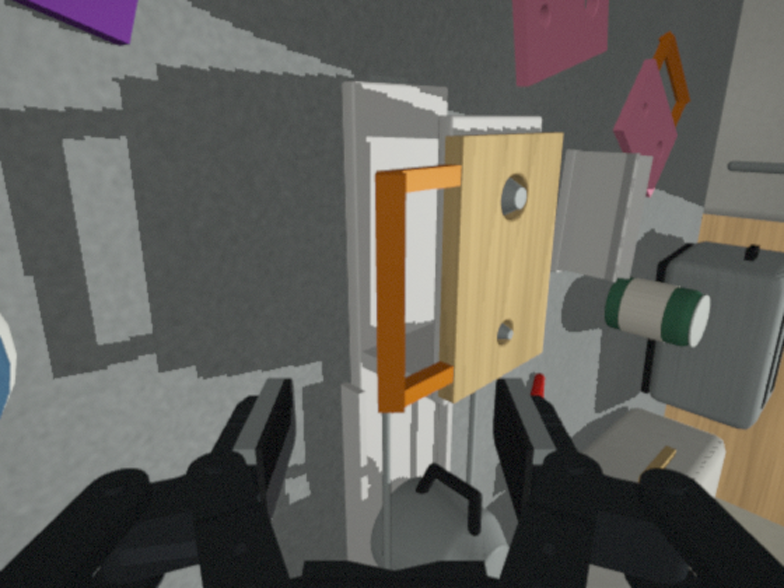

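Wrist view: bar at (391,172)–(391,412), holes at (515,197) and (506,331), stand at right (605,210); good agreement with bar lying between the fingers.

```bash
python3 - <<'E'
from h import *
c=cam('wrist')
k=lambda u,v,z:onz(c,u/1.4-.15,v/1.4-.15,z)
h=[k(512,197,.107),k(504,331,.107)];print(h,np.degrees(np.arctan2(*(h[1]-h[0])[1::-1])))
for p in[(391,172),(391,412)]:
    print('bar',k(*p,.106)+[0,.005,-.005])
for p in[(556,133),(545,357),(462,134),(455,398)]: print('slab',k(*p,.107))
o=ctrl.get_obs()
r=Rt(1.0,45);b=np.array([.4835,-.0995,.101])
plan(b+.020*r.apply([0,0,1]),r,6)
E
```

```text
[array([ 0.44551423, -0.0068408 ,  0.107     ]), array([ 0.53046401, -0.00339377,  0.107     ])] 2.323635571499814
bar [ 0.42661035 -0.10016423  0.101     ]
bar [ 0.54861407 -0.09806602  0.101     ]
slab [0.4097408  0.03686084 0.107     ]
slab [0.56693773 0.05475263 0.107     ]
slab [ 0.41036017 -0.05684686  0.107     ]
slab [ 0.56020027 -0.0506191   0.107     ]
w [-0.03 -0.07  0.02] |dp| 20.0
[0.0, -0.0, 0.02] [0.0, -0.0, 0.02] [0.0, -0.0, 0.02] [0.0, -0.0, 0.02] [0.0, -0.0, 0.02] [0.0, -0.0, 0.02]
```

```bash
python3 -m handwheel '[-0.002,0,0.02,0,0,0,-0.002,0,0.02,0,0,0,0,0,0.02,0,0,0,0,0,0.02,0,0,0,0,0,0.02,0,0,0]' && python3 -m handwheel '[0,0,0.02,0,0,0,0,0,0,0,0,0]' 
python3 -m handwheel '[0,0,0,0,0,0,0,0,0,0,0,0,0,0,0,0,0,0,0,0,0,0,0,0,0,0,0,0,0,0]' 0 60
python3 -m handwheel '[0,0,0,0,0,0,0,0,0,0,0,0,0,0,0,0,0,0]' 0 100
python3 - <<'E'
from h import *
st()
E
```

```text
t: 3.2
eef_pos: [0.4893, -0.0982, 0.1041]
tool_rot: [135.3, 0.0, -178.6]
ft_force: [-0.3, 0.3, 0.0]
width: 0.0603
gripper_force: 0.0
t: 3.4
eef_pos: [0.4879, -0.0828, 0.0892]
tool_rot: [135.2, -0.1, -178.6]
ft_force: [0.3, -0.2, 0.8]
width: 0.0601
gripper_force: 0.0
t: 3.9
eef_pos: [0.4888, -0.0855, 0.0889]
tool_rot: [135.4, -0.0, -178.7]
ft_force: [0.6, -6.8, 1.7]
width: 0.0127
gripper_force: 61.2
t: 4.2
eef_pos: [0.4888, -0.0855, 0.0889]
tool_rot: [135.4, -0.0, -178.7]
ft_force: [-0.8, -8.1, 0.8]
width: 0.0122
gripper_force: 98.4
4.2 [ 0.4888 -0.0855  0.0889] [ 135.4   -0.  -178.7] J [ -38.   43.  107.   36.   67. -155.] F [-0.8 -8.1  0.8] 0.0122
```

```bash
python3 -m handwheel '[0,0.007,-0.007,0,0,0,0,0.014,-0.014,0,0,0,0,0.021,-0.021,0,0,0,0,0.028,-0.028,0,0,0,0,0.028,-0.028,0,0,0]' && python3 -m handwheel '[0,0.028,-0.028,0,0,0,0,0.028,-0.028,0,0,0,0,0,0,0,0,0]' 
python3 - <<'E'
from h import *
st()
r=Rt(-5.8,-45); b=np.array([.497,.286,.32])
plan(b+.019*r.apply([0,0,1]),r,15)
E
```

```text
t: 4.7
eef_pos: [0.488, -0.0836, 0.2287]
tool_rot: [135.3, -0.1, -178.6]
ft_force: [0.3, -1.1, -1.0]
width: 0.0122
gripper_force: 97.8
t: 5.0
eef_pos: [0.4897, -0.0841, 0.3109]
tool_rot: [135.5, 0.2, -178.6]
ft_force: [0.8, -0.1, -1.9]
width: 0.0121
gripper_force: 97.8
5.0 [ 0.4897 -0.0841  0.3109] [ 135.5    0.2 -178.6] J [ -38.   25.   99.   33.   87. -141.] F [ 0.8 -0.1 -1.9] 0.0121
w [5.96 0.02 0.53] |dp| 23.8
[-0.001, 0.017, 0.017] [-0.001, 0.018, 0.015] [-0.001, 0.02, 0.013] [-0.0, 0.021, 0.011] [-0.0, 0.022, 0.009] [-0.0, 0.023, 0.006] [0.0, 0.023, 0.004] [0.0, 0.024, 0.001] [0.001, 0.024, -0.001] [0.001, 0.024, -0.003] [0.001, 0.023, -0.006] [0.001, 0.022, -0.008] [0.001, 0.021, -0.011] [0.002, 0.02, -0.013] [0.002, 0.019, -0.015]
```

```bash
python3 -m handwheel '[-0.001,0.017,0.017,5.96,0,0.53,-0.001,0.018,0.015,5.96,0,0.53,-0.001,0.02,0.013,5.96,0,0.53,0,0.021,0.011,5.96,0,0.53,0,0.022,0.009,5.96,0,0.53]' >/dev/null && python3 -m handwheel '[0,0.023,0.006,5.96,0,0.53,0,0.023,0.004,5.96,0,0.53,0,0.024,0.001,5.96,0,0.53,0.001,0.024,-0.001,5.96,0,0.53,0.001,0.024,-0.003,5.96,0,0.53]' >/dev/null && python3 -m handwheel '[0.001,0.023,-0.006,5.96,0,0.53,0.001,0.022,-0.008,5.96,0,0.53,0.001,0.021,-0.011,5.96,0,0.53,0.002,0.02,-0.013,5.96,0,0.53,0.002,0.019,-0.015,5.96,0,0.53]' >/dev/null
python3 - <<'E'
from h import *
st()
r=Rt(-5.8,-45); b=np.array([.497,.286,.26])
plan(b+.019*r.apply([0,0,1]),r,3)
E
```

```text
6.5 [0.4945 0.2752 0.3032] [-1.349e+02 -1.000e-01  1.742e+02] J [ 44.  37.  79. -28. 100. -36.] F [ 1.  -0.9 -1.9] 0.0122
w [-0.03 -0.01  0.02] |dp| 18.9
[-0.0, 0.013, 0.014] [-0.0, 0.013, 0.014] [-0.0, 0.013, 0.014]
```

```bash
python3 -m handwheel '[0,0.013,0.014,0,0,0,0,0.013,0.014,0,0,0,0,0.013,0.014,0,0,0,0,0,0,0,0,0]' 
python3 - <<'E'
from h import *
st()
a=ctrl.capture('scene')[200:350,270:420];b=ctrl.capture('side')[170:320,300:450]
cv2.imwrite('pics/st.png',cv2.resize(np.hstack([a,b]),(800,400),interpolation=cv2.INTER_CUBIC)[...,::-1])
E
```

```text
t: 6.9
eef_pos: [0.4935, 0.2712, 0.2434]
tool_rot: [-135.0, -0.3, 174.2]
ft_force: [0.4, 0.0, -2.1]
width: 0.0122
gripper_force: 97.9
6.9 [0.4935 0.2712 0.2434] [-135.    -0.3  174.2] J [ 43.  40.  82. -28.  94. -34.] F [ 0.4  0.  -2.1] 0.0122
```

View pics/st.png

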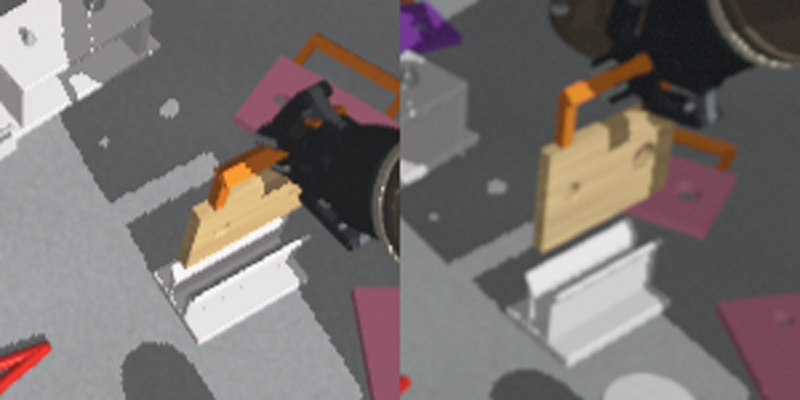

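Plate hangs vertically just above the stand, wood facing +y, roughly parallel to the slot: side crop slab corner (540,250), rims A (528,270)–(632,222), B (550,305)–(660,243).

```bash
python3 - <<'E'
from h import *
s=cam('side');c=cam('scene')
S=lambda u,v,z:onz(s,300+(u-400)/2.667,170+v/2.667,z).round(4)
C=lambda u,v,z:onz(c,270+u/2.667,200+v/2.667,z).round(4)
print('slab low corner',S(540,251,.112),C(182,265,.112), 'pred', [.497+.0747,.286-.0076])
print('rims side A',S(528,270,.069),S(632,222,.069),'B',S(550,305,.069),S(660,243,.069))
print('scene A',C(176,267,.069),C(280,217,.069),'B',C(190,302,.069),C(308,237,.069))
for u,v in((540,251),): pass
# triangulate the corner
e1,d1=ray(s,300+140/2.667,170+251/2.667);e2,d2=ray(c,270+182/2.667,200+265/2.667)
k=np.linalg.lstsq(np.c_[d1,-d2],e2-e1,rcond=None)[0];print(e1+d1*k[0],e2+d2*k[1])
for n,m,P,Q in(('A0',0,(528,270),(176,267)),('A1',0,(632,222),(280,217)),('B1',0,(660,243),(308,237))):
    e1,d1=ray(s,300+(P[0]-400)/2.667,170+P[1]/2.667);e2,d2=ray(c,270+Q[0]/2.667,200+Q[1]/2.667)
    k=np.linalg.lstsq(np.c_[d1,-d2],e2-e1,rcond=None)[0];print(n,((e1+d1*k[0]+e2+d2*k[1])/2).round(4))
E
```

```text
slab low corner [0.5661 0.2813 0.112 ] [0.5643 0.278  0.112 ] pred [0.5717, 0.2784]
rims side A [0.5528 0.26   0.069 ] [0.4322 0.2801 0.069 ] B [0.5726 0.3021 0.069 ] [0.4378 0.3154 0.069 ]
scene A [0.5535 0.2651 0.069 ] [0.4406 0.2831 0.069 ] B [0.5648 0.2979 0.069 ] [0.4333 0.3131 0.069 ]
[0.56158699 0.27778844 0.10716191] [0.56245167 0.27674427 0.10710116]
A0 [0.5568 0.2653 0.0748]
A1 [0.4453 0.2869 0.0803]
B1 [0.43   0.3113 0.062 ]
```

```bash
python3 -m handwheel '[0,0.0035,-0.0035,0,0.85,0.85,0,0.014,0.014,0,0,0,0,0.014,0.014,0,0,0,0,0.005,0.005,0,0,0,0,0,0,0,0,0]' && python3 -m handwheel '[0,0.003,0.003,0,0,0,0,0.003,0.003,0,0,0,0,0.003,0.003,0,0,0,0,0,0,0,0,0]' && python3 -m handwheel '[0,0.003,0.003,0,0,0,0,0.003,0.003,0,0,0,0,0,0,0,0,0]'
```

```text
t: 7.5
eef_pos: [0.4944, 0.2765, 0.198]
tool_rot: [-135.0, -0.2, 173.0]
ft_force: [-0.8, -0.7, -1.3]
width: 0.0123
gripper_force: 98.0
t: 7.9
eef_pos: [0.4949, 0.2769, 0.1866]
tool_rot: [-135.1, -0.1, 173.0]
ft_force: [-0.8, -1.9, -1.2]
width: 0.0125
gripper_force: 97.9
t: 8.2
eef_pos: [0.4948, 0.2768, 0.178]
tool_rot: [-135.1, -0.1, 173.0]
ft_force: [-0.9, -3.9, -3.3]
width: 0.0121
gripper_force: 97.5
```

```bash
python3 -m handwheel '[0,-0.001,0.001,0,0,0,0,0.004,0.004,0,0,0,0,0.004,0.004,0,0,0,0,0,0,0,0,0]' && python3 -m handwheel '[0,0.004,0.004,0,0,0,0,0.004,0.004,0,0,0,0,0.003,0.003,0,0,0,0,0,0,0,0,0]'
```

```text
t: 8.6
eef_pos: [0.4946, 0.2757, 0.1661]
tool_rot: [-135.1, -0.1, 173.0]
ft_force: [-1.9, -2.4, -3.4]
width: 0.0122
gripper_force: 97.7
t: 9.0
eef_pos: [0.4945, 0.2758, 0.1506]
tool_rot: [-135.1, -0.1, 173.0]
ft_force: [-1.4, -3.6, -3.7]
width: 0.012
gripper_force: 97.5
```

```bash
python3 -m handwheel '[0,-0.001,0.001,0,0,0,0,0.002,0.002,0,0,0,0,0.001,0.001,0,0,0,0,0,0,0,0,0]' && python3 -m handwheel '[0,0.001,0.001,0,0,0,0,0.001,0.001,0,0,0,0,0,0,0,0,0]'
```

```text
t: 9.4
eef_pos: [0.4947, 0.2746, 0.1471]
tool_rot: [-135.2, -0.1, 173.0]
ft_force: [0.2, -1.7, -0.8]
width: 0.0119
gripper_force: 98.0
t: 9.7
eef_pos: [0.4946, 0.2745, 0.1443]
tool_rot: [-135.2, -0.1, 173.0]
ft_force: [-0.7, -2.1, -1.2]
width: 0.0123
gripper_force: 98.1
```

```bash
python3 -m handwheel '[0,0.0007,0.0007,0,0,0,0,0.0007,0.0007,0,0,0,0,0,0,0,0,0]' && python3 -m handwheel '[0,0.0007,0.0007,0,0,0,0,0.0007,0.0007,0,0,0,0,0,0,0,0,0]'
```

```text
t: 10.0
eef_pos: [0.4947, 0.2742, 0.1441]
tool_rot: [-135.1, -0.0, 173.0]
ft_force: [-2.2, -0.9, 18.2]
width: 0.0125
gripper_force: 100.0
t: 10.3
eef_pos: [0.4947, 0.2739, 0.144]
tool_rot: [-135.0, 0.0, 173.0]
ft_force: [-6.3, -1.4, 37.9]
width: 0.0123
gripper_force: 102.2
```

```bash
python3 -m handwheel '[0,-0.001,-0.001,0,0,0,0,-0.0006,-0.0006,0,0,0,0,0,0,0,0,0]' && python3 -m handwheel '[0,0,0,0,0,0,0,0,0,0,0,0,0,0,0,0,0,0,0,0,0,0,0,0]' 0.045 40 && python3 -m handwheel '[0,0,-0.015,0,0,0,0,0,-0.03,0,0,0,0,0,-0.04,0,0,0,0,0,-0.04,0,0,0,0,0,0,0,0,0]'
python3 - <<'E'
from h import *
st()
r=Rt(-7,45); b=np.array([.495,.287,.157])
plan([.495,.30,.32],Rt(-7,0),8)
E
```

```text
t: 10.6
eef_pos: [0.4947, 0.2743, 0.1442]
tool_rot: [-135.1, -0.0, 173.0]
ft_force: [-2.5, -1.3, 14.9]
width: 0.0122
gripper_force: 99.7
t: 11.0
eef_pos: [0.4947, 0.2746, 0.1426]
tool_rot: [-135.2, -0.1, 173.0]
ft_force: [0.5, -0.1, -0.2]
width: 0.0448
gripper_force: 0.0
t: 11.5
eef_pos: [0.5066, 0.3665, 0.2353]
tool_rot: [-135.5, 0.2, 173.1]
ft_force: [-0.1, -0.4, -0.1]
width: 0.0449
gripper_force: 0.0
11.5 [0.5066 0.3665 0.2353] [-135.5    0.2  173.1] J [ 47.  47.  69. -25. 101. -32.] F [-0.1 -0.4 -0.1] 0.0449
w [-5.56  0.02  0.01] |dp| 13.5
[0.0, -0.013, -0.002] [0.0, -0.013, -0.003] [0.0, -0.013, -0.004] [0.0, -0.012, -0.005] [0.0, -0.012, -0.007] [0.0, -0.011, -0.008] [0.0, -0.01, -0.009] [0.0, -0.009, -0.01]
```

```bash
python3 -m handwheel '[0,-0.013,-0.002,-5.56,0,0,0,-0.013,-0.003,-5.56,0,0,0,-0.013,-0.004,-5.56,0,0,0,-0.012,-0.005,-5.56,0,0]' >/dev/null && python3 -m handwheel '[0,-0.012,-0.007,-5.56,0,0,0,-0.011,-0.008,-5.56,0,0,0,-0.01,-0.009,-5.56,0,0,0,-0.009,-0.01,-5.56,0,0]' 0.06 >/dev/null
python3 - <<'E'
from h import *
st()
r=Rt(-7,45); b=np.array([.495,.287,.157])
plan(b-.10*r.apply([0,0,1]),r,8)
E
```

```text
12.3 [0.4976 0.297  0.318 ] [-179.9   -0.   173. ] J [ 28.  17.  95.  -0.  68. -55.] F [-0.5 -0.6 -0.5] 0.0601
w [-5.64 -0.    0.  ] |dp| 15.2
[0.0, -0.01, 0.011] [0.0, -0.011, 0.01] [0.0, -0.012, 0.009] [0.0, -0.013, 0.008] [0.0, -0.014, 0.007] [0.0, -0.014, 0.005] [0.0, -0.015, 0.004] [0.0, -0.015, 0.002]
```

```bash
python3 -m handwheel '[0,-0.01,0.011,-5.64,0,0,0,-0.011,0.01,-5.64,0,0,0,-0.012,0.009,-5.64,0,0,0,-0.013,0.008,-5.64,0,0]' >/dev/null && python3 -m handwheel '[0,-0.014,0.007,-5.64,0,0,0,-0.014,0.005,-5.64,0,0,0,-0.015,0.004,-5.64,0,0,0,-0.015,0.002,-5.64,0,0,0,0,0,0,0,0]' >/dev/null
python3 - <<'E'
from h import *
st()
snap('wrist','w2.png',None,1.4)
c=cam('wrist');print((1.4*proj(c,[[.445,.293,.157],[.545,.281,.157]])).round(0))
E
```

```text
13.2 [0.4871 0.2143 0.2249] [135.1  -0.3 172.8] J [ -10.   22.  122.   58.   56. -136.] F [ 0.5  0.4 -0.3] 0.0599
[[400. 183.]
 [401. 379.]]
```

View pics/w2.png

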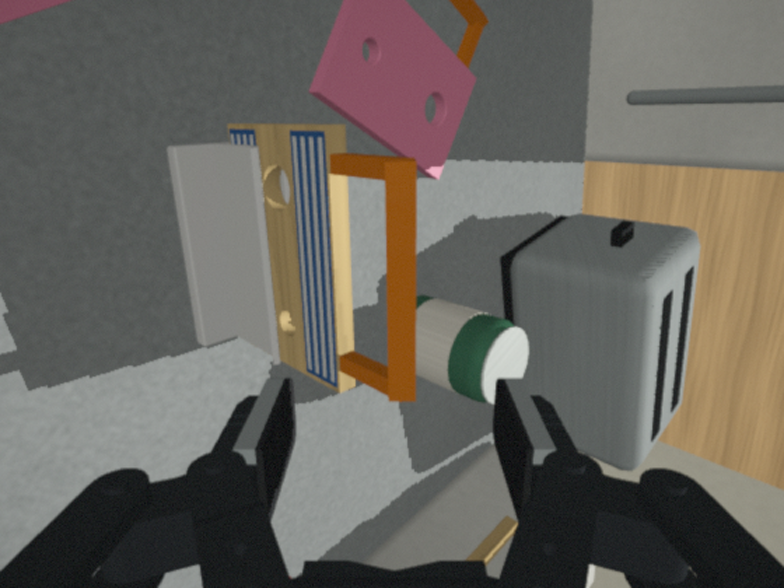

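Plate stands upright in the slot, ribs facing -y; bar at (400,157)–(402,400), matching my prediction (400,183–379 for ±50 mm).

```bash
python3 - <<'E'
from h import *
r=Rt(-7,45); b=np.array([.495,.287,.157])
plan(b+.02*r.apply([0,0,1]),r,6)
E
```

```text
w [-0.04 -0.01 -0.06] |dp| 20.0
[0.0, 0.001, 0.02] [0.0, 0.0, 0.02] [0.0, 0.0, 0.02] [0.0, 0.0, 0.02] [0.0, 0.0, 0.02] [0.0, 0.0, 0.02]
```

```bash
python3 -m handwheel '[0,0.001,0.02,0,0,0,0,0,0.02,0,0,0,0,0,0.02,0,0,0,0,0,0.02,0,0,0,0,0,0.02,0,0,0]' >/dev/null; python3 -m handwheel '[0,0,0.02,0,0,0,0,0,0,0,0,0]'; python3 -m handwheel '[0,0,0,0,0,0,0,0,0,0,0,0,0,0,0,0,0,0,0,0,0,0,0,0,0,0,0,0,0,0]' 0 60 
python3 -m handwheel '[0,0,0,0,0,0,0,0,0,0,0,0,0,0,0,0,0,0]' 0 100
```

```text
t: 13.95
eef_pos: [0.4972, 0.3033, 0.1422]
tool_rot: [135.3, -0.1, 173.2]
ft_force: [-0.2, 0.4, 1.5]
width: 0.0598
gripper_force: 0.0
t: 14.45
eef_pos: [0.4984, 0.3008, 0.1434]
tool_rot: [135.2, -0.0, 173.0]
ft_force: [-1.0, -2.4, 7.9]
width: 0.0131
gripper_force: 60.5
t: 14.75
eef_pos: [0.4984, 0.3008, 0.1434]
tool_rot: [135.2, -0.0, 173.0]
ft_force: [-1.7, -1.1, 9.9]
width: 0.0126
gripper_force: 97.6
```

```bash
python3 -m handwheel '[0,0.004,-0.004,0,0,0,0,0.01,-0.01,0,0,0,0,0.02,-0.02,0,0,0,0,0.022,-0.022,0,0,0,0,0.022,-0.022,0,0,0]' && python3 -m handwheel '[0,0.022,-0.022,0,0,0,0,0,0,0,0,0]' 
python3 - <<'E'
from h import *
st()
plan([.4847,.0767,.26],Rt(1.6,-45),14)
E
```

```text
t: 15.25
eef_pos: [0.4978, 0.3009, 0.2539]
tool_rot: [135.3, -0.1, 173.0]
ft_force: [0.8, -0.2, -1.3]
width: 0.0124
gripper_force: 97.7
t: 15.45
eef_pos: [0.4996, 0.3013, 0.2879]
tool_rot: [135.2, 0.2, 173.0]
ft_force: [-0.5, 0.1, -2.8]
width: 0.0121
gripper_force: 97.7
15.45 [0.4996 0.3013 0.2879] [135.2   0.2 173. ] J [   1.   17.  118.   58.   55. -121.] F [-0.5  0.1 -2.8] 0.0121
w [ 6.4   0.02 -0.68] |dp| 16.2
[-0.001, -0.013, -0.01] [-0.001, -0.014, -0.008] [-0.001, -0.015, -0.007] [-0.0, -0.015, -0.005] [-0.0, -0.016, -0.003] [-0.0, -0.016, -0.002] [0.0, -0.016, 0.0] [0.0, -0.016, 0.002] [0.001, -0.016, 0.004] [0.001, -0.015, 0.006] [0.001, -0.014, 0.007] [0.001, -0.014, 0.009] [0.001, -0.013, 0.01] [0.001, -0.011, 0.012]
```

```bash
python3 -m handwheel '[-0.001,-0.013,-0.01,6.4,0,-0.68,-0.001,-0.014,-0.008,6.4,0,-0.68,-0.001,-0.015,-0.007,6.4,0,-0.68,0,-0.015,-0.005,6.4,0,-0.68,0,-0.016,-0.003,6.4,0,-0.68]' >/dev/null && python3 -m handwheel '[0,-0.016,-0.002,6.4,0,-0.68,0,-0.016,0,6.4,0,-0.68,0,-0.016,0.002,6.4,0,-0.68,0.001,-0.016,0.004,6.4,0,-0.68,0.001,-0.015,0.006,6.4,0,-0.68]' >/dev/null && python3 -m handwheel '[0.001,-0.014,0.007,6.4,0,-0.68,0.001,-0.014,0.009,6.4,0,-0.68,0.001,-0.013,0.01,6.4,0,-0.68,0.001,-0.011,0.012,6.4,0,-0.68,0,0,0,0,0,0]' >/dev/null
python3 - <<'E'
from h import *
st()
plan([.4847,.0767,.15],Rt(1.6,-45),4)
E
```

```text
16.95 [0.4826 0.0761 0.2528] [-134.7   -0.4 -178.4] J [ 33.  28. 105. -38.  78. -40.] F [ 0.8  0.5 -2. ] 0.0125
w [-0.07 -0.06  0.08] |dp| 25.7
[-0.001, 0.018, 0.018] [-0.001, 0.018, 0.018] [-0.001, 0.018, 0.018] [-0.001, 0.018, 0.018]
```

```bash
python3 -m handwheel '[-0.001,0.021,0.021,0,0,0,-0.001,0.021,0.021,0,0,0,0,0.021,0.021,0,0,0,0,0.021,0.021,0,0,0,0,0,0,0,0,0]' 
python3 - <<'E'
from h import *
st()
a=ctrl.capture('scene')[150:270,235:355];b=ctrl.capture('side')[150:270,230:350]
cv2.imwrite('pics/pre.png',cv2.resize(np.hstack([a,b]),(800,400),interpolation=cv2.INTER_CUBIC)[...,::-1])
E
```

```text
t: 17.45
eef_pos: [0.4844, 0.0763, 0.1338]
tool_rot: [-135.1, -0.3, -178.5]
ft_force: [-0.4, 0.3, -1.4]
width: 0.0124
gripper_force: 97.9
17.45 [0.4844 0.0763 0.1338] [-135.1   -0.3 -178.5] J [ 32.  38. 109. -41.  67. -31.] F [-0.4  0.3 -1.4] 0.0124
```

View pics/pre.png

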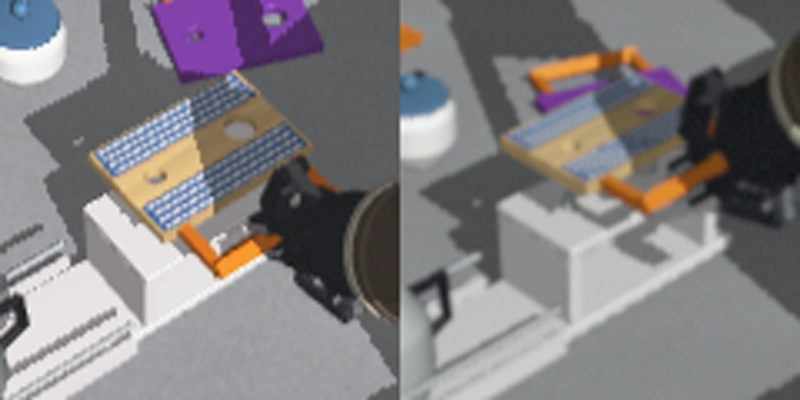

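Plate is ribs-up above the rack; scene holes at crop (241,129) and (156,177).

```bash
python3 - <<'E'
from h import *
c=cam('scene')
for z in(.1536,): print([onz(c,235+(u-1.2)/3.333,150+(v-1.2)/3.333,z).round(4) for u,v in[(241,129),(156,177),(92,155),(235,73),(312,147),(165,240)]])
E
```

```text
[array([ 0.4427, -0.0036,  0.1536]), array([ 0.5275, -0.0031,  0.1536]), array([ 0.5565, -0.0504,  0.1536]), array([ 0.4098, -0.0545,  0.1536]), array([0.4075, 0.0439, 0.1536]), array([0.5567, 0.0499, 0.1536])]
```

```bash
python3 -m handwheel '[0,-0.001,0.001,0,0,0,0,0.007,0.007,0,0,0,0,0.007,0.007,0,0,0,0,0.003,0.003,0,0,0,0,0,0,0,0,0]' && python3 -m handwheel '[0,0.0025,0.0025,0,0,0,0,0.0025,0.0025,0,0,0,0,0,0,0,0,0]' && python3 -m handwheel '[0,0.0025,0.0025,0,0,0,0,0.0025,0.0025,0,0,0,0,0,0,0,0,0]'
```

```text
t: 18.05
eef_pos: [0.4853, 0.075, 0.1115]
tool_rot: [-135.0, -0.2, -178.4]
ft_force: [-0.6, 0.2, -1.4]
width: 0.0118
gripper_force: 97.9
t: 18.35
eef_pos: [0.4855, 0.0751, 0.1047]
tool_rot: [-135.0, -0.1, -178.4]
ft_force: [0.4, 0.0, -1.7]
width: 0.0126
gripper_force: 98.0
t: 18.65
eef_pos: [0.4855, 0.0751, 0.0976]
tool_rot: [-135.0, -0.1, -178.4]
ft_force: [0.5, -0.7, -2.1]
width: 0.0122
gripper_force: 97.9
```

```bash
python3 -m handwheel '[0,0.002,0.002,0,0,0,0,0.002,0.002,0,0,0,0,0,0,0,0,0]' && python3 -m handwheel '[0,0.001,0.001,0,0,0,0,0.001,0.001,0,0,0,0,0,0,0,0,0]' && python3 -m handwheel '[0,0.0007,0.0007,0,0,0,0,0,0,0,0,0]'
```

```text
t: 18.95
eef_pos: [0.4855, 0.0751, 0.092]
tool_rot: [-135.0, -0.1, -178.4]
ft_force: [-1.0, -0.0, -1.3]
width: 0.0125
gripper_force: 98.0
t: 19.25
eef_pos: [0.4855, 0.0752, 0.0894]
tool_rot: [-135.0, -0.1, -178.4]
ft_force: [0.8, 1.0, -2.8]
width: 0.0124
gripper_force: 98.0
t: 19.45
eef_pos: [0.4856, 0.0752, 0.0885]
tool_rot: [-135.0, -0.1, -178.4]
ft_force: [-0.4, -0.0, -1.6]
width: 0.0123
gripper_force: 98.0
```

```bash
python3 -m handwheel '[0,0.0007,0.0007,0,0,0,0,0,0,0,0,0]' && python3 -m handwheel '[0,0.0007,0.0007,0,0,0,0,0,0,0,0,0]'
```

```text
t: 19.65
eef_pos: [0.4855, 0.0751, 0.0876]
tool_rot: [-135.0, -0.1, -178.4]
ft_force: [-0.3, 0.4, -0.1]
width: 0.0119
gripper_force: 98.2
t: 19.85
eef_pos: [0.4856, 0.0752, 0.0869]
tool_rot: [-135.0, -0.1, -178.4]
ft_force: [-2.1, 2.9, 5.9]
width: 0.0122
gripper_force: 99.1
```

```bash
python3 -m handwheel '[0,0,0,0,0,0,0,0,0,0,0,0,0,0,0,0,0,0,0,0,0,0,0,0]' 0.045 40 && python3 -m handwheel '[0,0,-0.01,0,0,0,0,0,-0.02,0,0,0,0,0,-0.04,0,0,0,0,0,-0.05,0,0,0,0,0,-0.03,0,0,0]' 
python3 - <<'E'
from h import *
st()
a=ctrl.capture('scene')[150:270,235:355];b=ctrl.capture('side')[150:270,230:350]
cv2.imwrite('pics/fin.png',cv2.resize(np.hstack([a,b]),(800,400),interpolation=cv2.INTER_CUBIC)[...,::-1])
E
```

```text
t: 20.25
eef_pos: [0.4856, 0.0752, 0.0865]
tool_rot: [-135.0, -0.1, -178.4]
ft_force: [0.5, 0.9, 0.8]
width: 0.0449
gripper_force: 0.0
t: 20.75
eef_pos: [0.4831, 0.1842, 0.1952]
tool_rot: [-135.1, -0.0, -178.4]
ft_force: [0.8, -0.4, -0.3]
width: 0.0449
gripper_force: 0.0
20.75 [0.4831 0.1842 0.1952] [-135.1   -0.  -178.4] J [ 41.  37.  98. -34.  79. -34.] F [ 0.8 -0.4 -0.3] 0.0449
```

View pics/fin.png

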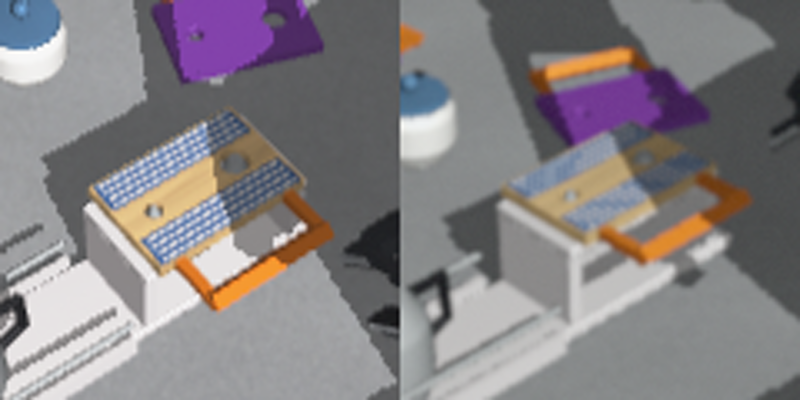

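Ribs up, bar on +y, pins visible in both holes at (234,162) and (154,211), slab lying on the deck. A quick level check, then hand in.

```bash
python3 - <<'E'
from h import *
c=cam('scene')
P=np.array([onz(c,235+(u-1.2)/3.333,150+(v-1.2)/3.333,.107) for u,v in[(90,189),(233,108),(305,182),(163,272)]])
print(P.round(4).tolist(),P.mean(0).round(4))
ok=abs(P.mean(0)[:2]-[.4836,-.0042]).max()<.004
print(ok)
if ok: print(ctrl.job_done())
E
```

```text
[[0.5584, -0.053, 0.107], [0.4082, -0.055, 0.107], [0.4081, 0.0432, 0.107], [0.5566, 0.0482, 0.107]] [ 0.4828 -0.0041  0.107 ]
True
the job is handed in; nothing more can be done
None
```

The plate is turned over with its blue ribbed side up, seated on both pins and lying flush on the rack as far as the pictures show; I let go and handed the job in at about 21 s.

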